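Clamp a round brass blank in a V-block fixture

TASK

Take the tall, thick brass blank from the three round bars and stand it gently on the steel fixture's bed, between the V-block and the sliding jaw. Then slide the jaw by its handle towards the V until it presses the blank fully home, upright and centred against both V faces: press with about 12 N on the blank and never more than 20 N. Let go, leaving the blank held between jaw and V, and do not disturb the other loose things on the bench.

Things in the scene. Friction and masses are not known exactly. Their poses are not given: they have to be found in the camera images.
- blank_center (a point): The blank: round brass bar standing on the bench, 32 mm diameter, 70 mm tall, about 0.45 kg. Point: its centre, 35 mm above its underside; z along the bar. Two other brass bars stand nearby, the three in any order: a short one (32 mm diameter, 32 mm tall) and a slim one (20 mm diameter, 70 mm tall); leave them.
- bay (a point): Point on top of the steel fixture's bed (12 mm thick, 90 mm wide, open at both sides), in the clear space between jaw and V-block; on the V's centre line. x: the jaw's closing direction, into the V; y across; z up. Stand the blank here, fingers closing along y (the jaw is 25 mm or more behind it and the V-block's mouth 21 mm or more ahead of the point).
- bed_end (a point): Middle of the far edge of the bed's top, 96 mm from bay along x. The V-block ('vee'; its face on bay's +y side is 'vee_c0', on the -y side 'vee_c3'; 80 mm wide, 40 mm above the bed) stands before it, bolted where the last job left it: its mouth is 21 to 45 mm ahead of bay in x; this is NOT measured: find it by feel (or look). Axes as bay.
- fixture: The whole fixture; origin under the bed, 16 mm behind bay. The V is 90 degrees with upright faces, opens to -x, symmetrical about bay's x axis; mouth 52 mm wide, apex 26 mm deeper. The seated blank's axis is 3.5 mm inside the mouth. Bed, V and jaw faces are oiled (friction about 0.12): a blank pushed on one V face slides along it to the other.
- jaw (a joint): Travel of the sliding jaw in m: 0 open, grows towards the V, stop at 0.092; starts at 0 to 0.010; it touches the seated blank somewhere from 0.059 to 0.084, as the V-block stands. Its slide has 3 N of friction (and 8 N per m/s), so it stays where left; the push on the handle must be that much more than the force on the blank. All is rigid: force rises within a millimetre or two.
- jaw_handle (a point): Handle of the jaw: upright square steel post, 16 x 16 mm, on the jaw's carriage. Point: on its axis, 16 mm below its top and 78 mm above the bench; the carriage's top is 42 mm below the point. Axes as bay. The jaw's flat front face (60 mm wide, 40 mm above the bed, oiled) is 65 mm ahead of it in x.
There are look-alikes about, which are no part of the job. Leave any orange or purple look-alike of the part that bears blank_center alone.

How it is judged:
On the way, in this order (a step that is already met when the one before it is completed fails the run):
1. the blank stands upright on the bed between the jaw and the V, let go (z of blank_center in the frame of bay between 0.031 and 0.039 m and x of blank_center in the frame of bay between -0.025 and 0.055 m and y of blank_center in the frame of bay between -0.025 and 0.025 m and angle between blank_center's own z axis and vertical below 0.06 rad and contact force between blank and the fingers below 0.05 N), for 0.2 s.
2. the jaw presses the blank with at least 6 N, against both V faces at once (at least 2 N on each), the fingers off the blank (contact force between blank and vee_c0 above 2 N and contact force between blank and vee_c3 above 2 N and contact force between blank and jaw above 6 N and contact force between blank and the fingers below 0.05 N), for 0.3 s.
At the end, for the whole second after the job is handed in: The blank stands upright (within 0.04 rad) on the bed inside the V, its axis within 1.5 mm of the V's centre line, at rest; it is still held between the jaw and the V (at least 0.3 N on each), and the robot has let go (y of blank_center in the frame of bay between -0.0015 and 0.0015 m and x of blank_center in the frame of bay between 0.022 and 0.051 m and z of blank_center in the frame of bay between 0.032 and 0.038 m and angle between blank_center's own z axis and vertical below 0.04 rad and contact force between blank and vee above 0.3 N and contact force between blank and jaw above 0.3 N and linear speed of blank below 0.01 m/s); the robot touches nothing.
It fails at once if the jaw presses the blank with more than 20 N (contact force between blank and jaw above 20 N).
It fails at once if the blank is pushed against a V face with more than 20 N (contact force between blank and vee_c0 above 20 N or contact force between blank and vee_c3 above 20 N).
It fails at once if the blank is dropped or rammed on the bed (over 50 N) (contact force between blank and fixture_c0 above 50 N).
It fails at once if another thing on the bench is moved by more than 20 mm (distance of any of short_bar, slim_bar, file_tool, hammer, brush, tin, collar from where it was at the start of the episode above 0.02 m).
It also fails if it takes over 64 s, if anything falls off the work surface, if the arm or the gripper's body presses on something with over 40 N, if the wrist force passes 120 N, or if a joint passes its speed limit or range.

ROBOT

A 6-joint arm with a two-finger parallel gripper is mounted at the origin on the work surface. World frame = base frame: x ahead of the robot, y to its left, z up, the work surface at z = 0. Lengths are in m, angles in rad, forces in N, time in s.
With the tool pointing down it reaches from about 0.325 to 0.9 m from the base axis. Payload 6.1 kg.
Tool frame: the origin (TCP) lies midway between the tips of the shut fingers; the grasp point (between the pads) lies 19 mm behind it; x points along the fingers, y is the direction in which the jaws open and shut, and the axes are right-handed (so a half turn about x gives the same grasp; the last joint's range is limited). The gripper opens to 85 mm and grips with 20 to 120 N. Pads are 22 mm wide; open, the fingers measure 114 mm over their backs; the gripper's body (76 mm by 85 mm) begins 54 mm behind the grasp point. The pads swing forward as they close: fully open they stand 13 mm farther back than shut.
Start: joints at [1.154, 0.22, 1.526, -0, 1.395, -0.126], TCP at [0.179, 0.599, 0.192] pointing down, gripper open.
Joint ranges: [-2.98, 2.98], [-0.91, 2.08], [0.09, 2.57], [-1.24, 4.39], [0.2, 2.65], [-2.68, 2.68]. Speed limits (rad/s): [2.57, 2.57, 3.01, 3.14, 3.14, 3.14].

INTERFACE

Orientations are given as [roll, pitch, yaw] about the fixed x, y, z axes, in that order (R = Rz(yaw) Ry(pitch) Rx(roll)).
In Python, from plant import movep, move_l, set_joints, gripper_to, hold, inverse_kinematics, observe, get_image, get_calibration, Unreachable, job_done gives the robot as it stands. Calls block until the motion is done:
- movep(position, orientation): joint-space move of the TCP to a pose.
- move_l(position, feed=0.15, rotation=None, max_force=None): straight line of the TCP; rotation=None keeps the orientation; feed is the mean speed in m/s. With max_force (N) it stops when the force on the tool has changed by that much, and returns True; else False.
- set_joints(angles): joint-space move.
- gripper_to(opening, f_grip=None): finger opening in m; f_grip is the grip in N (None keeps the last); returns when the fingers have stopped.
- hold(seconds).
- inverse_kinematics(position, orientation): joint angles nearest the present ones, or None.
- observe(): the state.
- get_image(name): name is "side" or "top"; returns (picture, depth): 420x560x3 uint8, red, green, blue; 420x560 float32, m along the optical axis (not along the pixel's ray), 0 where there is no reading.
- get_calibration(name): a dict with "intrinsics" (3x3 intrinsics, pixels), "world_from_camera" (4x4, takes a point from camera to world coordinates). Camera axes: x right, y down, z forward; pixel columns grow to the right and rows downward; lengths in m; the calibration is good to about 2 mm. A picture is of the moment at which its call begins. get_calibration takes no time and is no camera call.
A pose or a line that the arm cannot do raises Unreachable and nothing moves.
- job_done(): hands the job in, once; it reports no verdict.
The state is a dict: "time_s": time; "q": joint angles; "joint_velocities": joint speeds; "joint_torque": joint torques, N m; "eef_pos": TCP position; "tcp_rot": TCP orientation; "ft_force": force on the tool from outside, world axes, zero at the start; "torque": the same for the moment, N m; "opening": finger opening in m.
Only numpy, scipy, OpenCV 4.12 (cv2) and the standard library are available. Lean on these libraries where they do the work, as an engineer would, in place of code of your own. Each camera call takes 0.05 s, during which the arm holds its last target.

## Working session

There is one attempt and no reset: what is moved stays moved. The work goes in short steps, each a Python script; the robot and the scene stay as the last script left them, time stands still between calls to the robot, and variables do not carry over. Pictures are saved under pics/ and viewed, and the job is handed in when it is done.

```bash
mkdir -p pics; ls
python3 - <<'E'
from plant import *
import cv2,numpy as np
for n in("top","side"):
    p,d=get_image(n); np.savez(f"pics/{n}0.npz",p=p,d=d)
    cv2.imwrite(f"pics/{n}0.png",p[:,:,::-1])
    c=get_calibration(n);print(c)
s=observe();print(s)
E
```

```text
pics
{'intrinsics': array([[388.97327488,   0.        , 282.36860648],
       [  0.        , 388.97327488, 206.16619242],
       [  0.        ,   0.        ,   1.        ]]), 'world_from_camera': array([[-0.19544939, -0.95420053,  0.22649699,  0.38968671],
       [-0.98070552,  0.19111218, -0.04114382,  0.10531301],
       [-0.00402688, -0.23016838, -0.97314249,  0.76784173],
       [ 0.        ,  0.        ,  0.        ,  1.        ]])}
{'intrinsics': array([[454.55887501,   0.        , 271.1210802 ],
       [  0.        , 454.55887501, 211.51882172],
       [  0.        ,   0.        ,   1.        ]]), 'world_from_camera': array([[ 0.72302563, -0.50763756,  0.46854887,  0.11988966],
       [-0.69075916, -0.54034488,  0.4804989 , -0.31152922],
       [ 0.0092587 , -0.67106744, -0.74133849,  0.71536089],
       [ 0.        ,  0.        ,  0.        ,  1.        ]])}
{'time_s': 0.1, 'q': array([ 1.15389333e+00,  2.21174271e-01,  1.52755320e+00, -2.98659511e-05,
        1.39471310e+00, -1.26111206e-01]), 'joint_velocities': array([ 0.00030891, -0.0026693 , -0.00139012, -0.00054544,  0.00152874,
        0.00115126]), 'joint_torque': array([ 1.09546312e-03, -4.98247361e+01, -3.90545261e+01, -2.24986338e-04,
        5.73900397e-03,  3.13410874e-05]), 'eef_pos': array([0.17894972, 0.59815482, 0.19086209]), 'tcp_rot': array([-1.68100205,  1.56894818, -1.97178858]), 'ft_force': array([ 0.28708207,  0.46441807, -0.30509355]), 'torque': array([ 0.00815812,  0.07222979, -0.02203855]), 'opening': 0.08533289693824361}
```

View pics/top0.png

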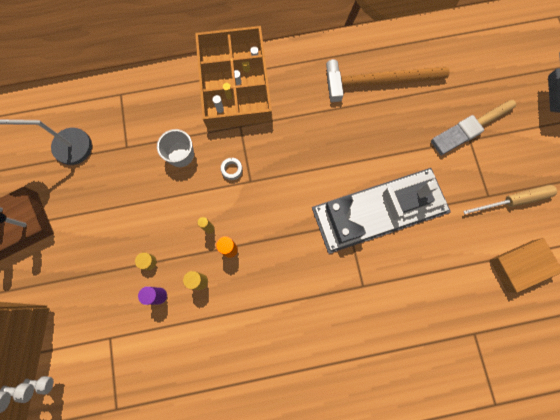

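View pics/side0.png

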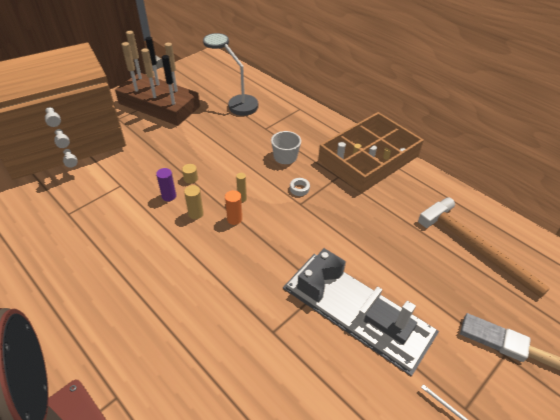

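The top view shows brass bars at (144,261), (193,280) and (203,222), with orange at (225,245) and purple at (150,296). In the side view the tall thick bar is at (194,202), so the blank is the one at (193,280) in the top view. The fixture runs from the V at (343,218) to the jaw at (415,200).

```bash
cat > h.py <<'E'
import numpy as np,cv2
from plant import *
def cloud(n,d):
    c=get_calibration(n);K=c["intrinsics"];T=c["world_from_camera"]
    v,u=np.mgrid[:d.shape[0],:d.shape[1]]
    P=np.stack([(u-K[0,2])/K[0,0]*d,(v-K[1,2])/K[1,1]*d,d],-1)
    W=P@T[:3,:3].T+T[:3,3]; W[d==0]=np.nan
    return W
E
python3 - <<'E'
from h import *
for n,(u0,u1,v0,v1) in {"top":(300,460,160,260),"side":(275,445,245,365)}.items():
    z=np.load(f"pics/{n}0.npz");p=z['p'][v0:v1,u0:u1]
    cv2.imwrite(f"pics/{n}crop.png",cv2.resize(p[:,:,::-1],None,fx=4.6,fy=4.6,interpolation=cv2.INTER_CUBIC))
    W=cloud(n,z['d']); print(n,"bench z",np.nanmedian(W[300:340,250:300,2]) )
z=np.load("pics/top0.npz");W=cloud("top",z['d'])
for n in("top","side"):
    W=cloud(n,np.load(f"pics/{n}0.npz")['d'])
    for nm,zz in(("blank top",(0.06,0.08)),):
        pass
    pts={'top':[(193,279),(144,260),(203,221),(225,244),(150,296)],'side':[(194,191),(190,168),(241,177),(234,196),(166,174)]}[n]
    for u,v in pts: 
        print(n,(u,v),W[v,u].round(4))
        q=W[v-15:v+16,u-15:u+16].reshape(-1,3); q=q[np.abs(q[:,2]-W[v,u,2])<.004]
        (c,r)=cv2.minEnclosingCircle(q[:,:2].astype(np.float32)); print("   circle",np.round(c,4),round(r,4),len(q),np.median(q[:,2]).round(4), q[:,:2].mean(0).round(4))
E
```

```text
top bench z -0.0013069311812570206
side bench z 0.00045283426688014217
top (193, 279) [0.4536 0.2569 0.068 ]
   circle [0.4525 0.2595] 0.016 258 0.0687 [0.4524 0.2592]
top (144, 260) [0.5102 0.3509 0.0302]
   circle [0.5091 0.3529] 0.016 229 0.0308 [0.5089 0.3523]
top (203, 221) [0.5536 0.2238 0.0686]
   circle [0.5518 0.2252] 0.0098 90 0.0688 [0.5513 0.2253]
top (225, 244) [0.5041 0.1912 0.0676]
   circle [0.5022 0.192 ] 0.016 242 0.0687 [0.5018 0.1918]
top (150, 296) [0.4392 0.335  0.0686]
   circle [0.4415 0.3405] 0.0163 266 0.069 [0.4411 0.3403]
side (194, 191) [0.4533 0.2508 0.0712]
   circle [0.4512 0.2567] 0.0172 149 0.0697 [0.4513 0.2555]
side (190, 168) [0.5105 0.3483 0.0322]
   circle [0.5086 0.349 ] 0.0162 121 0.0318 [0.5081 0.3478]
side (241, 177) [0.5489 0.2185 0.0697]
   circle [0.5299 0.2132] 0.0318 79 0.0697 [0.5393 0.2145]
side (234, 196) [0.5028 0.1866 0.0703]
   circle [0.5016 0.1882] 0.0169 155 0.0699 [0.5007 0.1878]
side (166, 174) [0.4418 0.3308 0.07  ]
   circle [0.441  0.3374] 0.0171 142 0.0699 [0.4401 0.336 ]
```

View pics/topcrop.png

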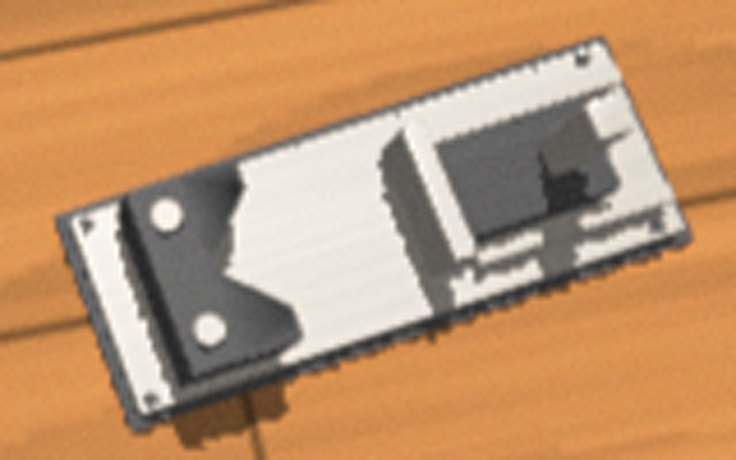

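View pics/sidecrop.png

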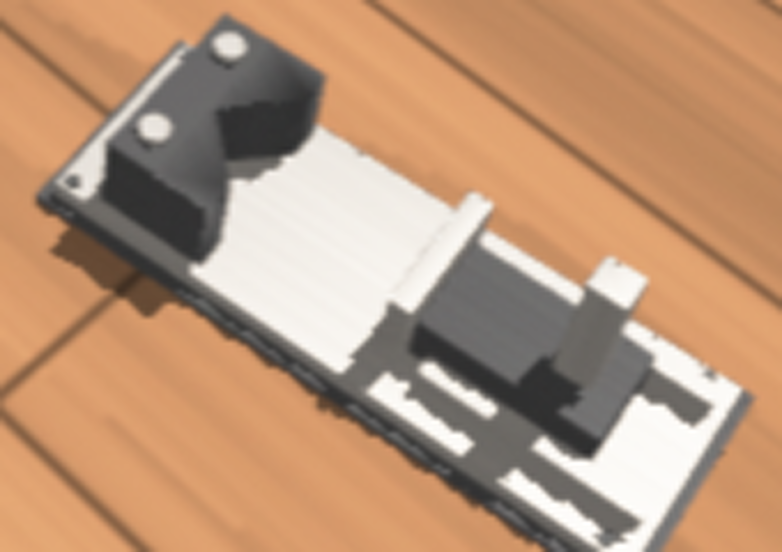

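Run:
```python
from h import *
boxes={"top":(300,460,160,260),"side":(275,445,245,365)}
for n,(u0,u1,v0,v1) in boxes.items():
    d=np.load(f"pics/{n}0.npz")['d'];W=cloud(n,d)[v0:v1,u0:u1].reshape(-1,3)
    # plane-correct with bench
    b=W[np.abs(W[:,2])<.006]; A=np.c_[b[:,:2],np.ones(len(b))]
    co=np.linalg.lstsq(A,b[:,2],rcond=None)[0]
    for _ in range(5):
        r=b[:,2]-A@co; k=np.abs(r)<.002; co=np.linalg.lstsq(A[k],b[k,2],rcond=None)[0]
    z=W[:,2]-(W[:,:2]@co[:2]+co[2])
    m=z>.008
    q=W[m][:,:2].astype(np.float32)
    rect=cv2.minAreaRect(q);c=np.array(rect[0]);box=cv2.boxPoints(rect)
    print(n,co,rect,"bedz",np.median(z[(z>.009)&(z<.016)]))
    e=[box[1]-box[0],box[2]-box[1]];e=max(e,key=np.linalg.norm);ex=e/np.linalg.norm(e)
    if ex[1]<0:ex=-ex
    ey=np.array([-ex[1],ex[0]])
    print(" yaw",np.degrees(np.arctan2(ex[1],ex[0])))
    l=(W[:,:2]-c)@np.c_[ex,ey]
    L=max(rect[1])/2
    bay=c+ex*(L-.096);print(" L",L,"bay",bay)
    l[:,0]-=L-.096
    for nm,s in(("vee/jaw top",(z>.046)&(z<.057)),("post",(z>.085)&(z<.1)),("carr",(z>.03)&(z<.04)),("bed",(z>.01)&(z<.015))):
        for lo,hi in((-.2,0),(0,.2)):
            k=l[s&(l[:,0]>lo)&(l[:,0]<hi)]
            if len(k)>5: print("  ",nm,len(k),np.percentile(k,[1,50,99],axis=0).round(4).T.tolist(),np.median(z[s]).round(4))
    np.savez(f"pics/{n}loc.npz",l=l,z=z)
    np.set_printoptions(suppress=True)
```

```text
top [ 0.00013958  0.0012565  -0.00144461] ((0.5202854871749878, -0.12053926289081573), (0.09403947740793228, 0.25244462490081787), 7.450187683105469) bedz 0.01195801822871854
 yaw 97.450195
 L 0.12622231245040894 bay [ 0.51636673 -0.09057209]
   vee/jaw top 213 [[-0.1064, -0.0468, -0.0416], [-0.0309, -0.0006, 0.0276]] 0.0519
   vee/jaw top 890 [[0.0295, 0.0569, 0.0764], [-0.0414, -0.0001, 0.0376]] 0.0519
   post 94 [[-0.1147, -0.1047, -0.0987], [-0.0099, -0.0011, 0.0061]] 0.0934
   carr 718 [[-0.1252, -0.0833, -0.0416], [-0.024, 0.0006, 0.0226]] 0.0359
   carr 51 [[0.0339, 0.0763, 0.0768], [-0.0411, 0.0127, 0.0379]] 0.0359
   bed 1631 [[-0.1544, -0.0398, -0.001], [-0.0465, 0.0059, 0.0427]] 0.012
   bed 1016 [[0.0005, 0.0321, 0.0953], [-0.0453, -0.0006, 0.0424]] 0.012
side [-0.00145849 -0.00087616  0.00108352] ((0.5219340920448303, -0.12312391400337219), (0.09258252382278442, 0.25218120217323303), 7.20866584777832) bedz 0.011943408642538568
 yaw 97.20867
 L 0.12609060108661652 bay [ 0.51815822 -0.09327116]
   vee/jaw top 250 [[-0.1149, -0.0486, -0.0422], [-0.0289, 0.0062, 0.0301]] 0.0519
   vee/jaw top 907 [[0.0282, 0.0548, 0.0762], [-0.0394, 0.0042, 0.0402]] 0.0519
   post 125 [[-0.1149, -0.1073, -0.099], [-0.0081, 0.0023, 0.0083]] 0.0934
   carr 1014 [[-0.1265, -0.0844, -0.0479], [-0.0219, 0.0057, 0.0288]] 0.0358
   carr 153 [[0.0278, 0.0414, 0.0744], [-0.0373, 0.036, 0.0409]] 0.0358
   bed 2011 [[-0.1553, -0.0596, -0.0009], [-0.0446, 0.0129, 0.0447]] 0.012
   bed 1007 [[0.0003, 0.0218, 0.0945], [-0.043, 0.0065, 0.0454]] 0.012
```

```bash
cat >> h.py <<'E'
YAW=np.radians(97.33); ex=np.array([np.cos(YAW),np.sin(YAW),0]); ey=np.array([-np.sin(YAW),np.cos(YAW),0])
BAY=np.array([.5181,-.0925,.012]); O=[np.pi/2-(YAW-np.pi/2),np.pi/2,0]   # fingers close along fixture y
def st(t=""):
    s=observe();print(t,round(s['time_s'],2),"tcp",s['eef_pos'].round(4),"F",s['ft_force'].round(2),"op",round(s['opening'],4))
    return s
def F(x,y,z): return BAY+ex*x+ey*y+np.array([0,0,z])
E
python3 - <<'E'
from h import *
B=np.array([.4520,.2583])
for nm,p in(("b",[*B,.026]),("bay",F(0,0,.026)),("post",F(-.145,0,.05)),("post2",F(-.06,0,.05))): 
    q=inverse_kinematics(p,O); print(nm,None if q is None else np.round(q,2))
movep([*B,.15],O);st()
move_l([*B,.026],feed=.12);st()
gripper_to(0.0,35);st("grip")
p,d=get_image("side");cv2.imwrite("pics/grip.png",p[:,:,::-1])
E
```

```text
b [ 0.37  0.16  1.93 -0.    1.05  0.24]
bay [-0.33  0.15  1.91  0.    1.08 -0.45]
post [-0.55  0.26  1.74  0.    1.14 -0.68]
post2 [-0.43  0.17  1.84  0.    1.13 -0.55]
 1.71 tcp [0.4518 0.2591 0.1502] F [0.22 0.48 0.28] op 0.0855
 2.89 tcp [0.4528 0.2586 0.0269] F [0.23 0.5  0.13] op 0.0855
grip 3.46 tcp [0.4524 0.2584 0.0265] F [ 0.32 -0.58  3.7 ] op 0.0293
```

View pics/grip.png

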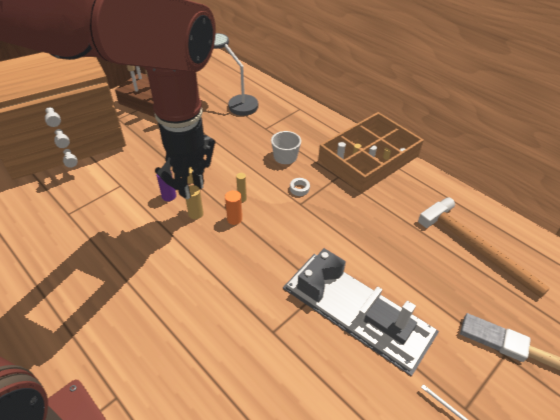

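The gripper closed on the bar at (194,202), and the neighbours at (166,187) and (234,207) look untouched. Next I lift and carry the blank.

Run:
```python
from h import *
s=observe();p=s['eef_pos'].copy()
gripper_to(0.0,50)
p[2]=.17;move_l(p,feed=.12);st("lift")
movep(F(0,0,.14),O);hold(.2);st("over bay")
for n in("side","top"):
    p,d=get_image(n);cv2.imwrite(f"pics/over_{n}.png",p[:,:,::-1])
    np.savez(f"pics/over_{n}.npz",p=p,d=d)
```

```text
lift 5.08 tcp [0.4517 0.2582 0.1688] F [-0.58 -0.26 -6.05] op 0.0282
over bay 6.62 tcp [ 0.5183 -0.0913  0.1521] F [-0.56  0.18 -4.8 ] op 0.0281
```

View pics/over_side.png

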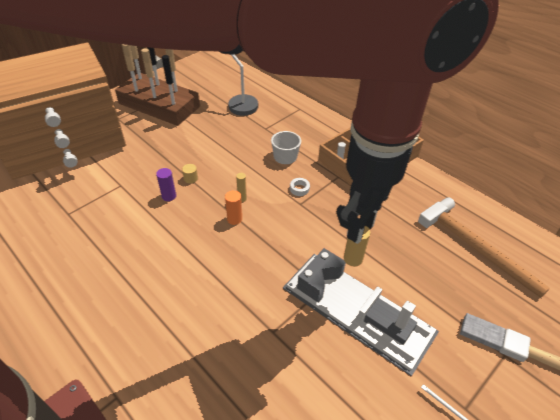

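View pics/over_top.png

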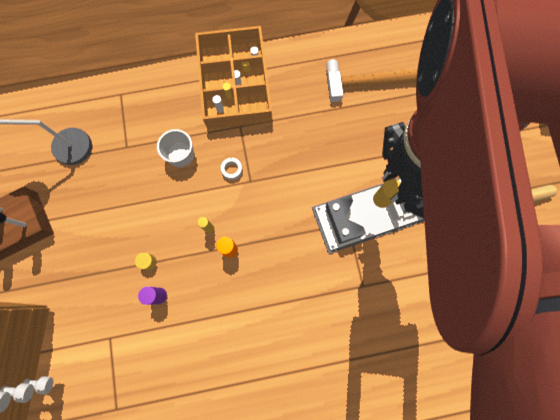

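The blank hangs in the fingers over the bay at (356,245) in the side view and looks upright. The other items are unmoved.

Run:
```python
from h import *
p=np.load("pics/over_side.npz")['p'][180:360,280:450]
cv2.imwrite("pics/over_crop.png",cv2.resize(p[:,:,::-1],None,fx=3.3,fy=3.3,interpolation=cv2.INTER_CUBIC))
move_l(F(0,0,.040),feed=.08);hold(.2);st("near")
p,d=get_image("side")
cv2.imwrite("pics/near.png",cv2.resize(p[180:360,280:450,::-1],None,fx=3.3,fy=3.3,interpolation=cv2.INTER_CUBIC))
```

```text
near 8.32 tcp [ 0.5185 -0.0926  0.0525] F [-0.27  0.17 -4.64] op 0.0278
```

View pics/near.png

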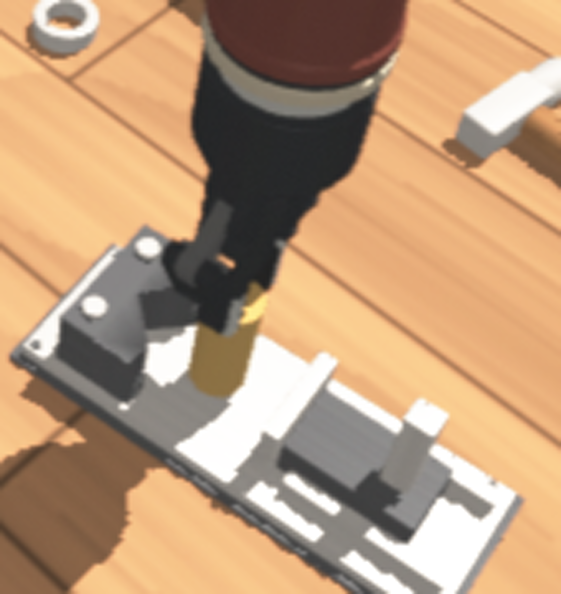

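The blank is just above the bed at crop (220,370), clear of the V and the jaw. I lower it under force watch and release.

Run:
```python
from h import *
r=move_l(F(0,0,.015),feed=.012,max_force=3);s=st(f"down {r}")
p=s['eef_pos']
gripper_to(.05);st("open");gripper_to(.08);st("open");hold(.3)
p=p.copy();p[2]=.16;move_l(p,feed=.12);st("up")
movep(F(-.16,0,.16),O);st()
for n in("side","top"):
    p,d=get_image(n);np.savez(f"pics/pl_{n}.npz",p=p,d=d);cv2.imwrite(f"pics/pl_{n}.png",p[:,:,::-1])
```

```text
down True 9.53 tcp [ 0.5182 -0.0925  0.0387] F [ 1.43 -0.5   4.59] op 0.0281
open 9.88 tcp [ 0.5159 -0.0917  0.0367] F [-0.32 -0.33  0.57] op 0.0497
open 10.28 tcp [ 0.5162 -0.0918  0.0369] F [-0.55  0.55 -0.5 ] op 0.08
up 11.76 tcp [ 0.5175 -0.0922  0.159 ] F [ 0.48 -0.84 -0.38] op 0.0801
 12.44 tcp [ 0.5379 -0.2513  0.1709] F [-0.4   0.68 -0.49] op 0.0801
```

View pics/pl_side.png

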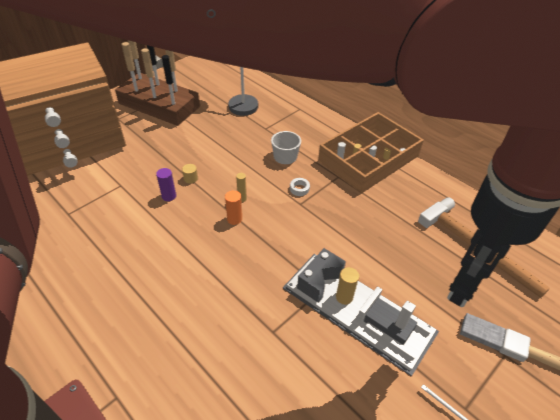

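The blank stands upright in the bay at (347,286), with nothing else moved. Next I close the fingers, go behind the handle and push in stages.

Run:
```python
from h import *
gripper_to(0.0,40)
move_l(F(-.155,0,.15),feed=.15); move_l(F(-.155,0,.047),feed=.12);hold(.2);st("behind")
r=move_l(F(-.11,0,.047),feed=.015,max_force=2.5);s=st(f"contact {r}")
print("x",(s['eef_pos']-BAY)@ex)
for n in("side",):
    p,d=get_image(n);cv2.imwrite(f"pics/push_{n}.png",p[:,:,::-1])
```

```text
behind 14.73 tcp [ 0.5385 -0.2466  0.06  ] F [ 0.15 -0.67 -0.31] op 0.0002
contact False 17.88 tcp [ 0.5321 -0.2016  0.059 ] F [ 0.06 -0.05  0.52] op 0.0001
x -0.11003133220054531
```

View pics/push_side.png

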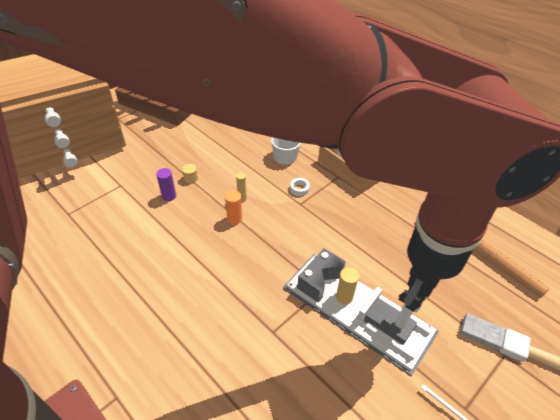

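Run:
```python
import cv2
for a in("pl","push"):
    p=cv2.imread(f"pics/{a}_side.png");cv2.imwrite(f"pics/{a}_c.png",cv2.resize(p[225:365,285:455],None,fx=4,fy=4,interpolation=cv2.INTER_CUBIC))
```

```text
(no output)
```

View pics/push_c.png

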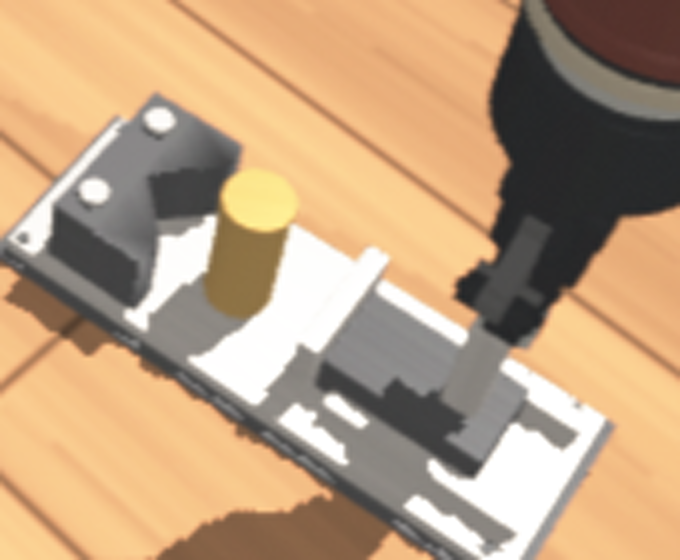

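View pics/pl_c.png

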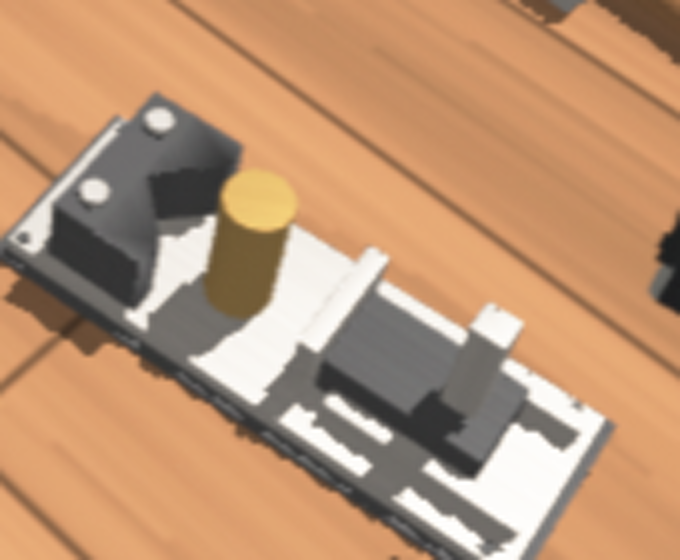

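Run:
```python
from h import *
p,d=get_image("top");cv2.imwrite("pics/push_top.png",cv2.resize(p[100:260,300:500,::-1],None,fx=3.7,fy=3.7,interpolation=cv2.INTER_CUBIC))
for n in("side","top"):
    c=get_calibration(n);T=np.linalg.inv(c["world_from_camera"]);K=c["intrinsics"]
    for nm,P in(("tcp",observe()['eef_pos']),("posttop",F(-.107,0,.082)),("postfoot",F(-.107,0,.024))):
        q=K@(T[:3,:3]@P+T[:3,3]);u=q[:2]/q[2];o=(285,225) if n=="side" else (300,100);k=4 if n=="side" else 3.7
        print(n,nm,u.round(1),"crop",((u-o)*k).round())
```

```text
side tcp [405.2 318.1] crop [481. 373.]
side posttop [408.6 305.8] crop [494. 323.]
side postfoot [400.4 324. ] crop [461. 396.]
top tcp [428.5 189.5] crop [475. 331.]
top posttop [434.  184.8] crop [496. 314.]
top postfoot [422.8 193.2] crop [454. 345.]
```

View pics/push_top.png

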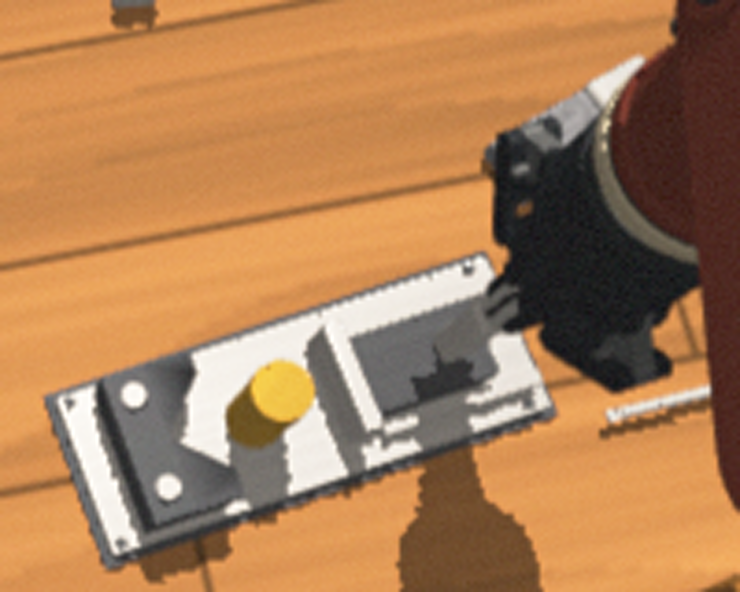

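Run:
```python
from h import *
np.set_printoptions(suppress=True,linewidth=160)
for n in("side","top"):
    p,d=get_image(n);W=cloud(n,d);g=p.astype(int).sum(2)
    L=np.stack([(W-BAY)@ex,(W-BAY)@ey,W[...,2]],-1)
    m=(np.abs(L[...,0]+.115)<.04)&(np.abs(L[...,1])<.03)&(L[...,2]>.045)&(L[...,2]<.15)
    k=L[m]; 
    for z0 in np.arange(.045,.15,.01):
        q=k[(k[:,2]>=z0)&(k[:,2]<z0+.01)]
        if len(q)>3: print(n,round(z0,3),len(q),"x",np.percentile(q[:,0],[2,50,98]).round(4),"y",np.percentile(q[:,1],[2,50,98]).round(4))
    if n=="side":
        cv2.imwrite("pics/dz.png",cv2.resize((np.clip((L[225:365,285:455,2])/.2,0,1)*255).astype(np.uint8),None,fx=4,fy=4,interpolation=0))
st()
```

```text
side 0.045 35 x [-0.1156 -0.1083 -0.1003] y [-0.0037  0.0074  0.0085]
side 0.055 41 x [-0.1157 -0.109  -0.1002] y [0.004  0.0074 0.009 ]
side 0.065 40 x [-0.1157 -0.1083 -0.1005] y [-0.0019  0.0074  0.0089]
side 0.075 41 x [-0.1156 -0.1076 -0.1002] y [-0.0004  0.0074  0.0087]
side 0.085 50 x [-0.1155 -0.1081 -0.1   ] y [0.0024 0.0071 0.0089]
side 0.095 12 x [-0.1214 -0.1075 -0.1021] y [0.0049 0.007  0.011 ]
side 0.105 37 x [-0.1228 -0.1152 -0.1055] y [-0.0006  0.0128  0.0149]
side 0.145 12 x [-0.1251 -0.1231 -0.1044] y [0.0072 0.0144 0.0251]
top 0.045 22 x [-0.1105 -0.0973 -0.096 ] y [-0.0074  0.0027  0.0074]
top 0.055 25 x [-0.1083 -0.0974 -0.096 ] y [-0.0067  0.0029  0.0075]
top 0.065 27 x [-0.1095 -0.0969 -0.0961] y [-0.0074  0.0011  0.0073]
top 0.075 23 x [-0.1083 -0.0972 -0.0964] y [-0.0082  0.0006  0.0073]
top 0.085 45 x [-0.1051 -0.0985 -0.0961] y [-0.0079  0.0007  0.0073]
top 0.095 12 x [-0.1034 -0.0986 -0.0976] y [-0.0054  0.003   0.0117]
top 0.105 47 x [-0.1129 -0.1017 -0.0977] y [-0.0126  0.0019  0.0138]
top 0.115 38 x [-0.106  -0.1009 -0.0972] y [-0.0115  0.0026  0.0139]
top 0.125 39 x [-0.1068 -0.0985 -0.0971] y [-0.0075  0.0004  0.0138]
top 0.135 66 x [-0.1119 -0.0979 -0.0954] y [-0.0222 -0.0013  0.0192]
top 0.145 63 x [-0.1113 -0.0975 -0.0953] y [-0.0278 -0.0029  0.028 ]
 18.08 tcp [ 0.5321 -0.2016  0.059 ] F [ 0.97  0.26 -0.1 ] op -0.0003<stdin>:12: RuntimeWarning: invalid value encountered in cast
```

View pics/dz.png

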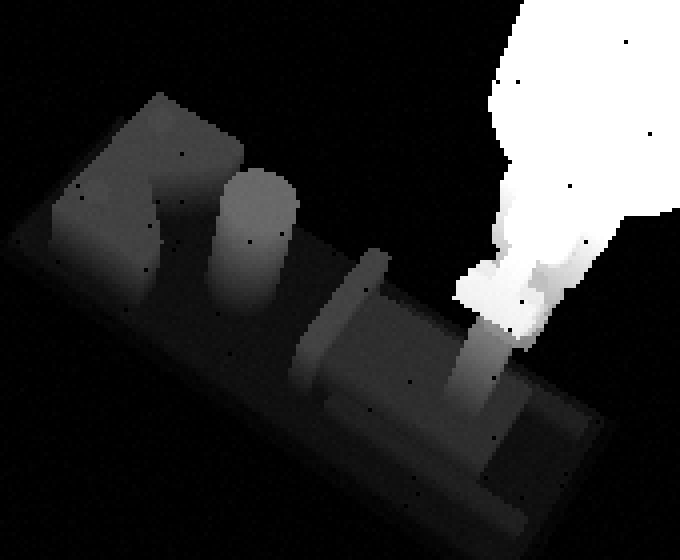

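The depth shows the lowest part of the gripper at about z 0.097, which is above the handle top, although the reported TCP z is 0.059. I back off and measure where the shut fingertips really are.

Run:
```python
from h import *
np.set_printoptions(suppress=True,linewidth=160)
move_l(F(-.15,0,.047),feed=.1);hold(.1);s=st();print(s['tcp_rot'],s['q'])
for n in("side","top"):
    p,d=get_image(n);W=cloud(n,d);np.savez(f"pics/bk_{n}.npz",p=p,d=d)
    c=get_calibration(n);T=np.linalg.inv(c["world_from_camera"]);K=c["intrinsics"]
    q=K@(T[:3,:3]@s['eef_pos']+T[:3,3]);u=q[:2]/q[2]
    L=np.stack([(W-BAY)@ex,(W-BAY)@ey,W[...,2]],-1)
    m=(np.abs(L[...,0]+.15)<.034)&(np.abs(L[...,1])<.05)&(L[...,2]>.03)&(L[...,2]<.17)
    k=L[m]
    for z0 in np.arange(.03,.17,.01):
        q=k[(k[:,2]>=z0)&(k[:,2]<z0+.01)]
        if len(q)>3: print(n,round(z0,3),len(q),"x",np.percentile(q[:,0],[2,50,98]).round(4),"y",np.percentile(q[:,1],[2,50,98]).round(4))
    x0,y0=int(u[0])-70,int(u[1])-80
    im=np.ascontiguousarray(cv2.resize(p[max(y0,0):y0+120,x0:x0+140,::-1],None,fx=4.5,fy=4.5,interpolation=cv2.INTER_CUBIC))
    cv2.circle(im,tuple(((u-[x0,max(y0,0)])*4.5).astype(int)),4,(0,255,0),-1);cv2.imwrite(f"pics/bk_{n}.png",im)
```

```text
18.73 tcp [ 0.537  -0.241   0.0587] F [-0.52 -0.22  0.05] op -0.0003
[-2.54499745  1.5700573   2.29505272] [-0.5559989   0.26496494  1.7365662   0.00023291  1.14076957 -0.68375726]
side 0.03 191 x [-0.1277 -0.1223 -0.1164] y [-0.0203  0.0024  0.0222]
side 0.1 18 x [-0.1616 -0.1533 -0.1415] y [0.0065 0.012  0.0143]
side 0.11 16 x [-0.1583 -0.1503 -0.1448] y [0.013  0.0143 0.0148]
side 0.14 17 x [-0.1647 -0.1584 -0.1382] y [0.0077 0.0112 0.0155]
side 0.15 43 x [-0.1644 -0.1567 -0.1397] y [0.0109 0.0156 0.027 ]
side 0.16 63 x [-0.1674 -0.1581 -0.1352] y [0.0011 0.0166 0.0178]
top 0.03 49 x [-0.1246 -0.1202 -0.116 ] y [-0.0218  0.011   0.0212]
top 0.1 35 x [-0.1454 -0.1384 -0.137 ] y [-0.0117  0.0022  0.0137]
top 0.11 52 x [-0.1497 -0.141  -0.1371] y [-0.0126  0.0026  0.0141]
top 0.12 42 x [-0.1479 -0.1385 -0.1368] y [-0.0115  0.0033  0.014 ]
top 0.13 49 x [-0.1513 -0.1385 -0.136 ] y [-0.0168 -0.0007  0.017 ]
top 0.14 130 x [-0.1542 -0.1372 -0.1346] y [-0.0314 -0.0015  0.0317]
top 0.15 221 x [-0.1568 -0.1407 -0.1358] y [-0.0378  0.018   0.0387]
top 0.16 174 x [-0.1565 -0.1371 -0.131 ] y [-0.0452 -0.0036  0.0463]
```

View pics/bk_side.png

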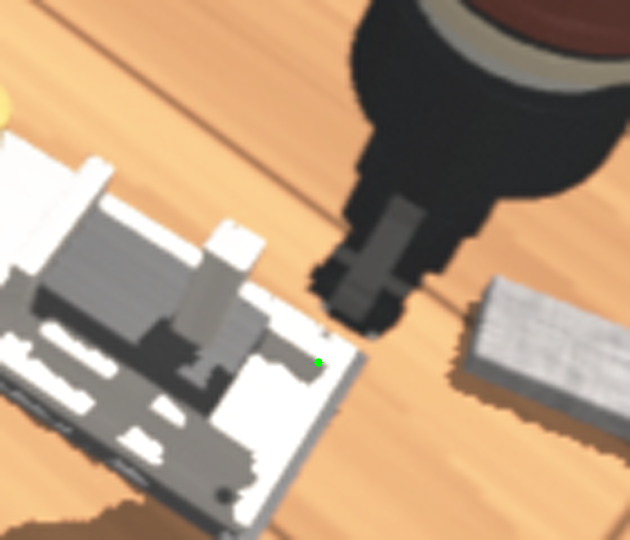

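View pics/bk_top.png

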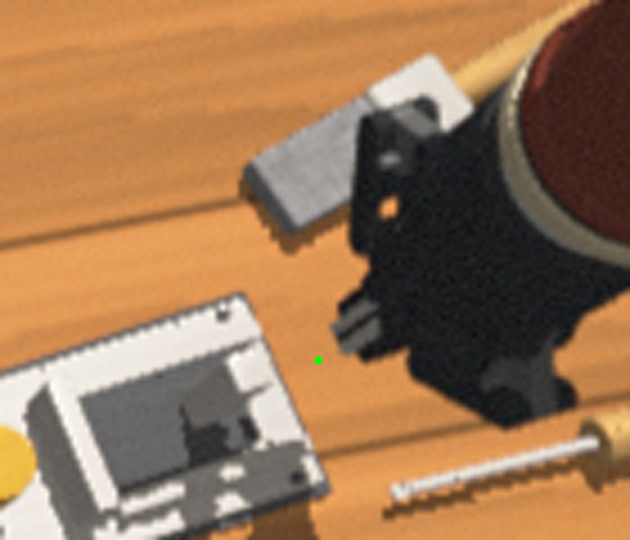

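The shut fingertips are really at about z 0.10, roughly 40 mm above the reported TCP; x and y agree. That also explains why the blank was held only near its top. So I lower by about 31 mm, with a force guard, to put the tips at z about 0.068, mid-handle.

Run:
```python
from h import *
print(move_l(F(-.15,0,.016),feed=.08,max_force=6));st("low")
r=move_l(F(-.11,0,.016),feed=.015,max_force=2.2);s=st(f"contact {r}")
print("x",(s['eef_pos']-BAY)@ex)
p,d=get_image("side");cv2.imwrite("pics/push2.png",cv2.resize(p[225:365,285:455,::-1],None,fx=4,fy=4,interpolation=cv2.INTER_CUBIC))
```

```text
False
low 19.37 tcp [ 0.5367 -0.2409  0.0271] F [-0.   -0.62  0.24] op -0.0004
contact True 21.01 tcp [ 0.5337 -0.2155  0.0276] F [ 0.37 -0.61 -0.31] op -0.0001
x -0.12399933904324133
```

View pics/push2.png

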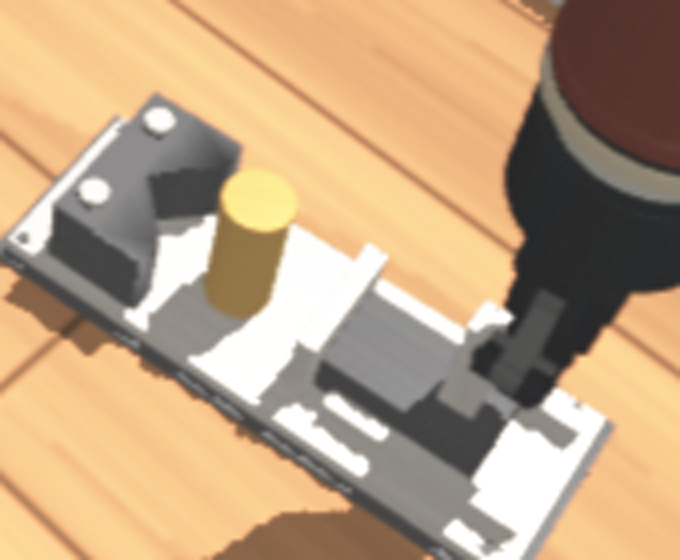

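The fingers are now behind the handle at crop (505,380), touching it. I start pushing.

Run:
```python
from h import *
r=move_l(F(-.100,0,.016),feed=.02,max_force=10);s=st(f"a {r}");print("x",(s['eef_pos']-BAY)@ex,"Fx",s['ft_force']@ex)
if not r:
    r=move_l(F(-.080,0,.016),feed=.02,max_force=10);s=st(f"b {r}");print("x",(s['eef_pos']-BAY)@ex,"Fx",s['ft_force']@ex)
p,d=get_image("side");cv2.imwrite("pics/push3.png",cv2.resize(p[225:365,285:455,::-1],None,fx=4,fy=4,interpolation=cv2.INTER_CUBIC))
```

```text
a False 22.4 tcp [ 0.531  -0.1914  0.0282] F [-0.25  0.02  0.7 ] op 0.0002
x -0.09978397481448381 Fx 0.056537082663398734
b False 23.55 tcp [ 0.5284 -0.1716  0.0281] F [ 0.73 -1.71  1.53] op -0.0001
x -0.0797510450410959 Fx -1.7857583879103385
```

View pics/push3.png

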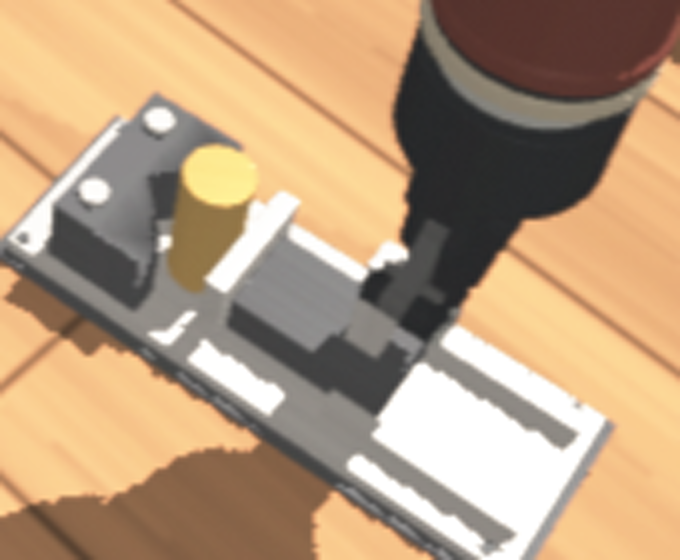

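The jaw at crop (255,240) now carries the blank, upright, towards the V. I finish slowly with a force stop.

Run:
```python
from h import *
def fx(n=6):
    v=[]
    for _ in range(n): v.append(observe()['ft_force']@ex); hold(.02)
    return np.mean(v)
f0=fx();print("f0",f0)
r=move_l(F(-.050,0,.016),feed=.004,max_force=11+min(f0,0));s=st(f"c {r}");print("x",(s['eef_pos']-BAY)@ex,"Fx",s['ft_force']@ex)
f=fx();print("mean",f)
if r:
    for _ in range(12):
        if f<-14: break
        x=(observe()['eef_pos']-BAY)@ex
        if _==0: xc=x
        xc+=.00025
        move_l(F(xc,0,.016),feed=.004,max_force=4);f=fx();print(round(xc,5),round((observe()['eef_pos']-BAY)@ex,5),f.round(2))
    hold(.5);print("hold",fx())
st()
p,d=get_image("side");cv2.imwrite("pics/push4.png",cv2.resize(p[225:365,285:455,::-1],None,fx=4,fy=4,interpolation=cv2.INTER_CUBIC))
```

```text
f0 -2.130111214498085
c True 27.4 tcp [ 0.5264 -0.1591  0.0277] F [ 0.36 -1.74  0.12] op 0.0001
x -0.0670735086055812 Fx -1.7710483085565412
mean -1.3079800647134263
-0.06684 -0.06713 -1.59
-0.06659 -0.06715 -0.59
-0.06634 -0.0672 -0.69
-0.06609 -0.06719 -0.85
-0.06584 -0.06722 -1.01
-0.06559 -0.06722 -1.06
-0.06534 -0.06723 -0.99
-0.06509 -0.06727 -1.49
-0.06484 -0.06733 -0.61
-0.06459 -0.06733 -1.09
-0.06434 -0.06733 -0.92
-0.06409 -0.06735 -1.03
hold -0.9691280767536932
 34.77 tcp [ 0.5202 -0.1601  0.0209] F [ 1.03 -0.37  0.64] op 0.0001
```

View pics/push4.png

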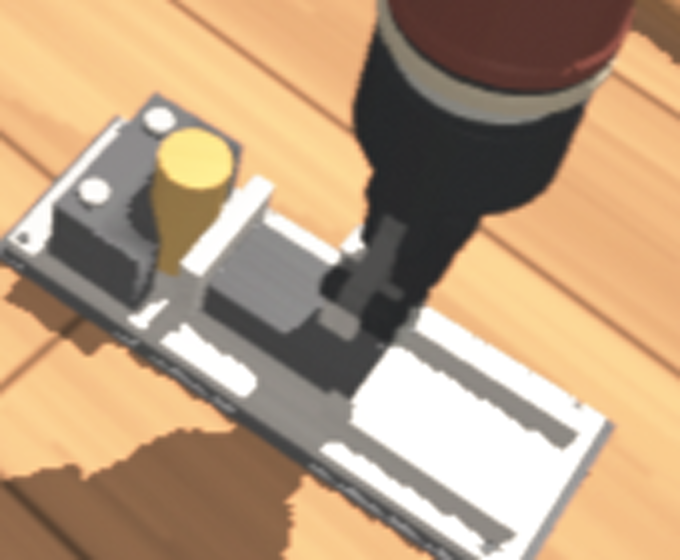

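The force stop evidently resets the target to the measured pose: the push fell back to about -1 N, and the tool drifted by 6-7 mm in y and z. I back off slightly, recentre, and push in small absolute steps while reading the force.

Run:
```python
from h import *
def fx(n=4):
    v=[]
    for _ in range(n): v.append(observe()['ft_force']@ex); hold(.015)
    return np.mean(v)
s=observe();d=s['eef_pos']-BAY
move_l(F(-.075,d@ey,d[2]),feed=.05)
move_l(F(-.075,0,.016),feed=.05);hold(.1);f0=fx(8);st("recentred");print("f0",f0)
xc=-.0690
move_l(F(xc,0,.016),feed=.02)
log=[]
while xc<-.058:
    s=observe();x=(s['eef_pos']-BAY)@ex;f=fx()-f0;log.append((round(xc,5),round(x,5),round(f,2)))
    if f<-10 or s['time_s']>46: break
    xc+=.0003 if f>-5 else .00015
    move_l(F(xc,0,.016),feed=.006)
print(*log,sep="\n");st();hold(.1);print(fx(8)-f0)
```

```text
recentred 35.7 tcp [ 0.5275 -0.1668  0.0278] F [-0.63  0.08  0.52] op -0.0001
f0 0.008648191999558408
(-0.069, np.float64(-0.06885), np.float64(0.5))
(-0.0687, np.float64(-0.06874), np.float64(-0.2))
(-0.0684, np.float64(-0.06838), np.float64(-0.03))
(-0.0681, np.float64(-0.06806), np.float64(-0.37))
(-0.0678, np.float64(-0.06776), np.float64(-0.01))
(-0.0675, np.float64(-0.0675), np.float64(-0.16))
(-0.0672, np.float64(-0.06733), np.float64(-1.03))
(-0.0669, np.float64(-0.06731), np.float64(-3.46))
(-0.0666, np.float64(-0.0673), np.float64(-4.72))
(-0.0663, np.float64(-0.06731), np.float64(-5.91))
(-0.06615, np.float64(-0.06735), np.float64(-6.86))
(-0.066, np.float64(-0.06734), np.float64(-7.48))
(-0.06585, np.float64(-0.06733), np.float64(-7.51))
(-0.0657, np.float64(-0.06733), np.float64(-8.56))
(-0.06555, np.float64(-0.06734), np.float64(-8.86))
(-0.0654, np.float64(-0.06736), np.float64(-9.79))
(-0.06525, np.float64(-0.06738), np.float64(-9.96))
(-0.0651, np.float64(-0.06736), np.float64(-10.63))
 41.6 tcp [ 0.5268 -0.1593  0.0281] F [  0.86 -10.35  -3.58] op -0.0002
-10.324334002269953
```

Stiffness is about 5 N/mm. I go up to about 15 N on the handle, which is about 12 N on the blank, and hold.

Run:
```python
from h import *
def fx(n=6):
    v=[]
    for _ in range(n): v.append(observe()['ft_force']@ex); hold(.015)
    return np.mean(v)
xc=-.0651
while xc<-.0635:
    f=fx();print(round(xc,5),f.round(2))
    if f<-14.5: break
    xc+=.0003 if f>-13 else .00015
    move_l(F(xc,0,.016),feed=.006)
hold(.8);print("hold",fx());st()
move_l(F(-.085,0,.016),feed=.04)
s=observe();p=s['eef_pos'].copy()
move_l(F(-.085,0,.12),feed=.15);move_l(F(-.17,0,.16),feed=.2);st("off")
for n in("side","top"):
    p,d=get_image(n);np.savez(f"pics/fin_{n}.npz",p=p,d=d)
    a,b=((225,285) if n=="side" else (150,290))
    cv2.imwrite(f"pics/fin_{n}.png",p[:,:,::-1]);cv2.imwrite(f"pics/fin_{n}c.png",cv2.resize(p[a:a+130,b:b+170,::-1],None,fx=4,fy=4,interpolation=cv2.INTER_CUBIC))
    L=cloud(n,d);X=(L-BAY)@ex;Y=(L-BAY)@ey;z=L[...,2]
    m=(z>.076)&(z<.088)&(np.abs(X-.03)<.03)&(np.abs(Y)<.03)
    print(n,cv2.minEnclosingCircle(np.c_[X[m],Y[m]].astype(np.float32)),z[m].min(),z[m].max())
```

```text
-0.0651 -10.85
-0.0648 -11.42
-0.0645 -12.83
-0.0642 -13.54
-0.06405 -14.35
-0.0639 -14.72
hold -15.328797484087879
 44.58 tcp [ 0.5268 -0.1593  0.0282] F [  1.84 -14.83  -5.67] op -0.0001
off 46.72 tcp [ 0.5391 -0.2604  0.1706] F [ 0.56 -0.43 -0.86] op -0.0001
side ((0.03131743520498276, 0.0004407578962855041), 0.016556410118937492) 0.07615537533351346 0.08479118828411303
top ((0.034224141389131546, -0.0007449597469531), 0.015846455469727516) 0.07673673562638295 0.08353600795269689
```

View pics/fin_sidec.png

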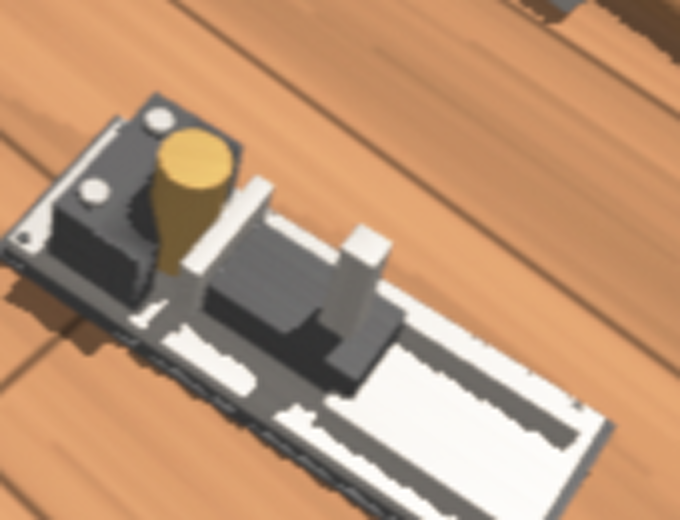

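View pics/fin_topc.png

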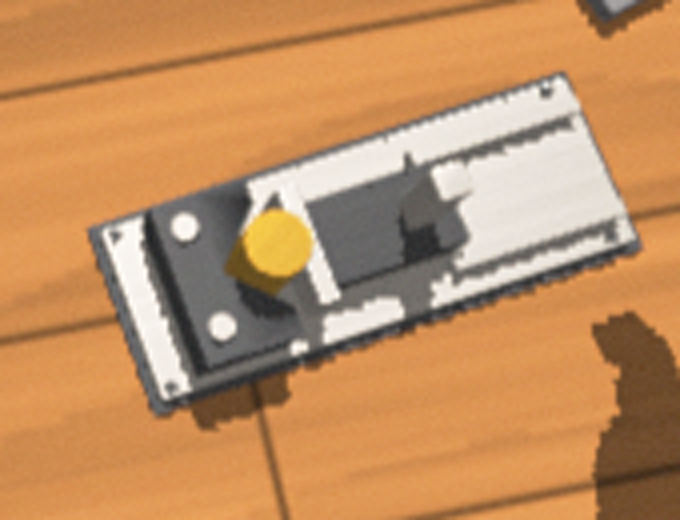

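View pics/fin_side.png

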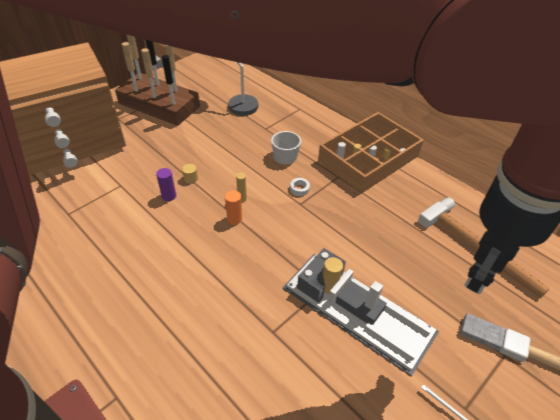

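The blank (crop (195,160)) sits upright in the V with the jaw against it. It measures about 0.5 mm from the centre line at x of about 0.033. The robot is clear and everything else is in place, so I hand in.

```bash
python3 -c "
from plant import *
job_done();print(observe()['time_s'])"
```

```text
the job is handed in; nothing more can be done
the job is handed in; nothing more can be done
```

I stood the tall, thick brass blank on the bed, pressed it home in the V with the jaw, then let go and handed the job in at about 47 s of the 64 s.

**Pressing:** I pushed the jaw handle from behind with shut fingers and held about 15 N on the handle for about 0.8 s. Less the 3 N of slide friction, that is about 12 N on the blank. The force on the blank and on each V face is inferred from the wrist reading, not measured.

**Last checks:**
- The blank looks upright and touches the jaw and the V in both pictures.
- The two cameras put its axis 0.4 mm and 0.7 mm to opposite sides of the centre line, and at x of 31 and 34 mm ahead of bay. The seated position expected from the images was about 32.5 mm.
- The other loose things look unmoved, and the robot is well clear.
- I could not measure the force that now holds the blank between jaw and V.

**What went wrong or disagreed:**
- **Fingertip height:** the shut fingertips showed about 40 mm higher in the images than the reported TCP. My first approach to the handle passed over its top without touching, and the blank had been gripped only near its top. I corrected the height.
- **First press:** the force-limited move dropped its load when it stopped, and the tool drifted 6–7 mm. I backed off, recentred, and pressed again in small steps.
- **Cameras:** the two views differed by about 3 mm in places.

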